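# Third hand at the frame jig

## Robot

A 6-joint arm with a two-finger parallel gripper is mounted at the origin on the work surface. World frame = base frame: x ahead of the robot, y to its left, z up, the work surface at z = 0. Lengths are in m, angles in rad, forces in N, time in s.
With the tool pointing down it reaches from about 0.35 to 0.925 m from the base axis. Payload 6.4 kg.
Tool frame: the origin (TCP) lies at the centre of the arm's flange, where the gripper is bolted on; the fingertips stand 199 mm ahead of it and the grasp point (between the pads) lies 180 mm ahead of it; z points along the fingers, x is the direction in which the jaws open and shut, and the axes are right-handed (so a half turn about z gives the same grasp; the last joint's range is limited). The gripper opens to 94 mm and grips with 3 to 60 N. Pads are 16 mm wide; open, the fingers measure 119 mm over their backs; the gripper's body (75 mm by 177 mm) begins 78 mm behind the grasp point.
Start: joints at [1.097, 0.245, 1.558, -0, 1.339, -0.174], TCP at [0.192, 0.621, 0.405] pointing down, gripper open.
Joint ranges: [-3.13, 3.13], [-1.02, 2.26], [0.13, 2.54], [-0.95, 4.09], [0.21, 2.88], [-2.74, 2.74]. Speed limits (rad/s): [2.57, 2.57, 3.14, 3.14, 3.14, 3.14].

## Interface

Orientations are given as a unit quaternion [x, y, z, w].
In Python, from workcell import ctrl gives the robot as it stands. The module is installed in compiled form; this text tells all that it offers.
- The arm moves only by the tool step_arm, never from a script. Its argument "series" is a list of rows, each an object with "delta_pos": the shift along the tool's x, y, z in cm, a list of three; "dr": the turn, a rotation vector about the tool's x, y, z in rad, a list of three. In form: [{"delta_pos": [tx, ty, tz], "dr": [ax, ay, az]}, ...]. A call has 1 to 5 rows; each row is the pose to reach, as a shift and turn from the pose commanded when the call began, along the tool's axes at that moment; what a row does not reach only later rows make up. A row lasts 1/12 s, in which the tool goes at most 41.7 mm and 7.16 degrees, less where a joint would pass 70% of its speed; a pose out of reach is approached as far as the arm can. A call with a gripper value outside its range is refused whole. "jaw" is the gripper's target within -1 to 1 (shut at 1, half-way at 0, fully open at -1), set as the call begins (left out, the last holds). The fingers move at their own pace and stop on an object; "grip_force" is the grip in N (left out, the last holds). Time passes only in rows, so rows that repeat a pose let the fingers close. It gives the time, the measured TCP pose, the force and the opening at its end, in the units of the state.
- ctrl.state(): the state, without advancing time (a new reading comes with each control period).
- ctrl.snapshot(name): name is "scene" or "top"; returns the picture (384x512x3 uint8, red, green, blue); there is no depth.
- ctrl.camera_params(name): a dict with "mtx" (3x3 intrinsics, pixels), "world_from_camera" (4x4, takes a point from camera to world coordinates). Camera axes: x right, y down, z forward; pixel columns grow to the right and rows downward; lengths in m; the calibration is good to about 2 mm. A picture is of the moment at which its call begins. camera_params takes no time and is no camera call.
- ctrl.close_job(): hands the job in, once; it reports no verdict.
The state is a dict: "t": time; "joints": joint angles; "qvel": joint speeds; "tau": joint torques, N m; "eef_pos": TCP position; "tcp_rot": TCP orientation; "force": force on the tool from outside, world axes, zero at the start; "wrist_torque": the same for the moment, N m; "grip_width": finger opening in m.
Only numpy, scipy, OpenCV 4.12 (cv2) and the standard library are available. Lean on these libraries where they do the work, as an engineer would, in place of code of your own. Each camera call takes 0.05 s, during which the arm holds its last target. There are 200 camera calls.

## Task

I want to screw the last rail onto this wooden stretcher frame. Swing the lamp aside to the robot's right until its head no longer hangs over the jig board, then lay the loose rail flat in the jig along the two far fence blocks with its end butted square against the clamped side bar, and press it lengthwise against that bar with a steady push of about 10 N, easing up to it without ramming. Finish while still holding the rail there with that push so that I can fasten the corner, and leave the bracket, screwdriver, screw tray and thread cone alone.

Things in the scene. Friction and masses are not known exactly. Their poses are not given: they have to be found in the camera images.
- jig: Grey-topped jig fixed to the table: board 320 mm (x) by 340 mm (y), 12 mm thick; origin under the board's centre at table height, x away from the robot at yaw 0, y left. On it a half-built frame of bars 30 wide, 28 tall (tops 40 over the table): side bar at the left, a near rail already fastened at x = -110. Two toggle clamps, red handles, left of the side bar, 70 high, y = 80 to 220, x = 45 and -50.
- rail_seat (a point): Where the centre of the loose rail belongs when in place, 26 mm over the table (jig frame x = 110, y = -30 mm); axes as the jig's: the rail lies along y. Its end then meets the side bar at +100 mm along y, its outer long face meets the fence blocks at +15 mm along x.
- fence (a point): Middle of the line of the two far fence blocks' guiding faces, at board height; axes as the jig's. The dark blocks stand 18 mm over the board, are 20 mm deep (to +x) and 50 mm long, and leave between them, centred here, an 85 mm gap of bare board where a finger fits beside the rail.
- side_bar: The clamped side bar of the frame, rigidly held: 250 mm long along its x (parallel to the jig's x), 30 mm wide, 28 mm tall; origin at the centre of its underside, 12 mm over the table. The face the rail's end is pressed against lies 15 mm from its centre line on its -y side, that is at jig y = +70.
- rail: The loose rail, a plain beech bar 200 mm long (its x), 30 mm wide (y), 28 mm tall (z), about 0.12 kg; both ends are alike. Origin at the centre of its underside. It starts lying on the table left of the jig.
- rail_center (a point): Centre of the loose rail, half-way up (14 mm above its underside); same axes as the rail.
- lamp_head (a point): Centre of the lamp's round head: a flat disc 110 mm across, 20 thick (low cap on top, to +16 mm), 210 mm over the table. Its x axis points level along the flat arm (20 wide, 10 thick) to the swivel axis 280 mm away, atop a fixed upright post (230 high) beyond the jig's far right corner. Pushing the rim sideways (about 1 N) swings the head level, over 90 degrees to the right; it stays where left.
- bracket: Bystander: flat steel corner bracket, two 60 mm legs 15 mm wide, 4 mm thick, lying on the jig board inside the frame; origin at the middle of its 60 mm square, on the underside.
- screwdriver: Bystander: screwdriver about 190 mm long lying on the table right of the jig.
- screw_tray: Bystander: blue open tray, 90 x 120 mm, 28 mm tall, with screws, on the table right of the jig; origin under its centre.
- thread_cone: Bystander: cone of green thread, 68 mm wide, 104 mm tall, standing on the table right of the jig; origin under its centre.
Not all that is in view belongs to the job. Of the things shaped like the rail, the beech one is meant.

How it is judged:
By the outcome, as a careful person would: the job done as asked, in the order asked, and still so for the second after the job is handed in, while the arm keeps its last pose, push and grip.
It also fails if it takes over 72 s, if anything falls off the work surface, if the arm or the gripper's body presses on something with over 40 N, if the wrist force passes 120 N, or if a joint passes its speed limit or range.

## Working session

There is one attempt and no reset: what is moved stays moved. The work goes in short steps, Python scripts to look and compute and a tool call to move; the robot and the scene stay as the last step left them, time stands still between calls to the robot, and variables do not carry over. Pictures are saved under pics/ and viewed, about 8 in all and at most 12, crops included, and the job is handed in when it is done.

Besides the shell and the picture viewer there is one more tool, called after "Request:" as name(argument=value, ...), one argument or row to a line, values as JSON. step_arm: Moves the arm, as the interface text tells. Its arguments: {"type":"object","properties":{"series":{"type":"array","items":{"type":"object","properties":{"delta_pos":{"type":"array","items":{"type":"number"}},"dr":{"type":"array","items":{"type":"number"}}}}},"jaw":{"type":"number"},"grip_force":{"type":"number"}},"required":["series"]}

```bash
mkdir -p pics
python3 - <<'E'
from workcell import ctrl
import cv2,numpy as np
np.set_printoptions(precision=4,suppress=True)
for n in("scene","top"):
    im=ctrl.snapshot(n); cv2.imwrite(f"pics/{n}0.png",cv2.cvtColor(im,cv2.COLOR_RGB2BGR))
    p=ctrl.camera_params(n);print(n,p["mtx"],p["world_from_camera"])
s=ctrl.state();print(s)
E
```

```text
scene [[451.8595   0.     253.0436]
 [  0.     451.8595 193.2907]
 [  0.       0.       1.    ]] [[ 0.3065  0.7278 -0.6135  1.3008]
 [ 0.9519 -0.2296  0.2031 -0.2974]
 [ 0.007  -0.6462 -0.7631  1.117 ]
 [ 0.      0.      0.      1.    ]]
top [[441.9956   0.     253.1285]
 [  0.     441.9956 196.1086]
 [  0.       0.       1.    ]] [[ 0.0563 -0.9771  0.205   0.2406]
 [-0.9984 -0.0561  0.0067 -0.0249]
 [ 0.0049 -0.205  -0.9787  1.6446]
 [ 0.      0.      0.      1.    ]]
{'t': 0.1, 'joints': array([ 1.0969,  0.2457,  1.5588,  0.    ,  1.3387, -0.1741]), 'qvel': array([ 0.0009,  0.0014, -0.0025,  0.    , -0.0024, -0.001 ]), 'tau': array([  0.0006, -41.6918, -31.5524,   0.0687,   0.031 ,  -0.0001]), 'eef_pos': array([0.1919, 0.6208, 0.4037]), 'tcp_rot': array([ 0.8048,  0.5936, -0.0007,  0.0004]), 'force': array([-0.2359,  0.6581,  0.2964]), 'wrist_torque': array([ 0.0007,  0.0097, -0.0792]), 'grip_width': 0.09376187123277954}
```

View pics/scene0.png

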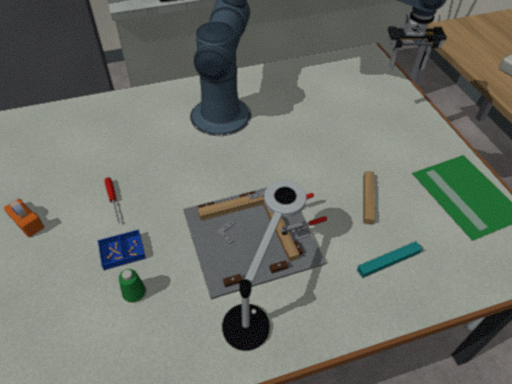

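View pics/top0.png

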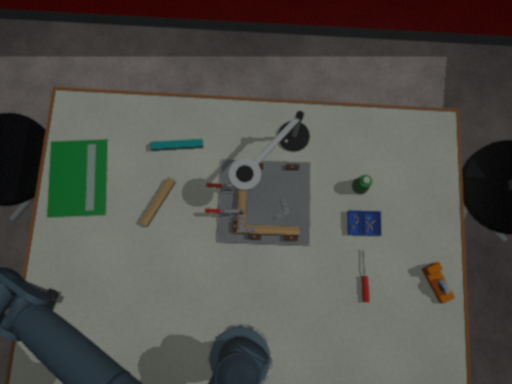

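The scene view shows the lamp head at (285,197) over the jig, with its post at (246,326). Rail-shaped candidates, as scene px / top px:
- tan beech bar: (370,197) / (157,202)
- teal bar: (390,258) / (176,145)
- grey strip on the green mat: (455,197) / (90,177)

The tan one fits beech, and it lies on the table left of the jig. I'll confirm it in an enlarged crop and measure.

```bash
cat > h.py <<'E'
import cv2,numpy as np
from workcell import ctrl
np.set_printoptions(precision=4,suppress=True)
P={n:ctrl.camera_params(n) for n in("scene","top")}
def ray(n,uv):
    p=P[n];T=np.array(p["world_from_camera"])
    d=T[:3,:3]@np.linalg.solve(p["mtx"],np.r_[uv,1.]);return T[:3,3],d
def onz(n,uv,z):
    c,d=ray(n,uv);return c+d*(z-c[2])/d[2]
def tri(uv1,uv2):
    c1,d1=ray("scene",uv1);c2,d2=ray("top",uv2)
    s=np.linalg.lstsq(np.c_[d1,-d2],c2-c1,rcond=None)[0]
    a=c1+s[0]*d1;b=c2+s[1]*d2;return (a+b)/2,np.linalg.norm(a-b)
def proj(n,X):
    p=P[n];T=np.linalg.inv(p["world_from_camera"]);q=p["mtx"]@(T[:3,:3]@X+T[:3,3]);return q[:2]/q[2]
def snap(n,f=None):
    im=cv2.cvtColor(ctrl.snapshot(n),cv2.COLOR_RGB2BGR)
    if f:cv2.imwrite(f"pics/{f}.png",im)
    return im
E
python3 - <<'E'
from h import *
S=cv2.imread("pics/scene0.png");T=cv2.imread("pics/top0.png")
a=cv2.resize(S[170:300,180:440],None,fx=3,fy=3,interpolation=cv2.INTER_CUBIC)[:, :780]
b=cv2.resize(T[100:250,130:325],None,fx=4,fy=4,interpolation=cv2.INTER_CUBIC)
cv2.imwrite("pics/cropS.png",a);cv2.imwrite("pics/cropT.png",b)
for n,I in(("scene",S),("top",T)):
    h=cv2.cvtColor(I,cv2.COLOR_BGR2HSV)
    m=cv2.inRange(h,(8,70,60),(25,255,255))
    cs=cv2.findContours(m,cv2.RETR_EXTERNAL,cv2.CHAIN_APPROX_NONE)[0]
    for c in cs:
        if 60<cv2.contourArea(c)<3000:
            r=cv2.minAreaRect(c);bp=cv2.boxPoints(r);print(n,cv2.contourArea(c),r,[onz(n,p,.028)[:2] for p in bp])
E
```

```text
scene 1892.0 ((385.7500305175781, 345.25), (9.170604705810547, 266.2637939453125), 71.56504821777344) [array([ 0.9801, -0.174 ]), array([0.9791, 0.5307]), array([1.0023, 0.5216]), array([ 1.0006, -0.1737])]
scene 371.5 ((286.09930419921875, 239.31846618652344), (43.035499572753906, 12.82789134979248), 65.55604553222656) [array([0.5506, 0.0098]), array([0.5424, 0.0501]), array([0.688 , 0.0499]), array([0.6944, 0.0122])]
scene 598.0 ((24.19060707092285, 216.8784637451172), (41.84745788574219, 21.70418930053711), 48.01278305053711) [array([ 0.253 , -0.7574]), array([ 0.2067, -0.7113]), array([ 0.3587, -0.6309]), array([ 0.3987, -0.6766])]
scene 738.0 ((234.90635681152344, 206.31961059570312), (24.421436309814453, 73.94605255126953), 89.13194274902344) [array([ 0.3784, -0.1752]), array([0.4441, 0.0483]), array([0.5356, 0.0173]), array([ 0.4725, -0.1963])]
scene 477.0 ((369.0, 197.0), (52.0, 10.0), 90.0) [array([0.4438, 0.3716]), array([0.4537, 0.4032]), array([0.6456, 0.3026]), array([0.6365, 0.2739])]
scene 330.5 ((453.5810852050781, 126.97769165039062), (174.97227478027344, 3.334155797
[... 440 characters left out ...]
08), 14.743562698364258) [array([0.4436, 0.0536]), array([0.5226, 0.0384]), array([ 0.4744, -0.1951]), array([ 0.3964, -0.1777])]
top 129.0 ((241.5, 200.0), (20.0, 7.0), 90.0) [array([0.5993, 0.0442]), array([0.6008, 0.018 ]), array([0.5249, 0.0134]), array([0.5234, 0.0394])]
top 413.5 ((157.1793975830078, 201.43234252929688), (8.743400573730469, 53.30406951904297), 32.47119140625) [array([0.4593, 0.4004]), array([0.6358, 0.3115]), array([0.6192, 0.2821]), array([0.4435, 0.3714])]
top 2104.5 ((264.5865783691406, 213.8338623046875), (461.0953063964844, 270.124267578125), 9.090276718139648) [array([0.1175, 0.8013]), array([1.1575, 0.803 ]), array([ 0.9521, -1.0087]), array([-0.0358, -0.7987])]
```

View pics/cropS.png

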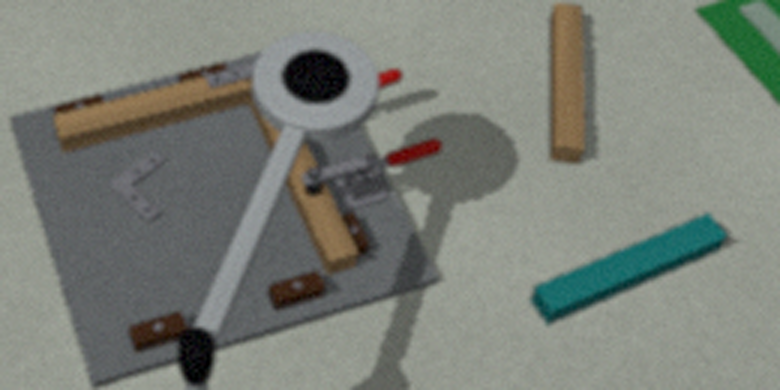

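View pics/cropT.png

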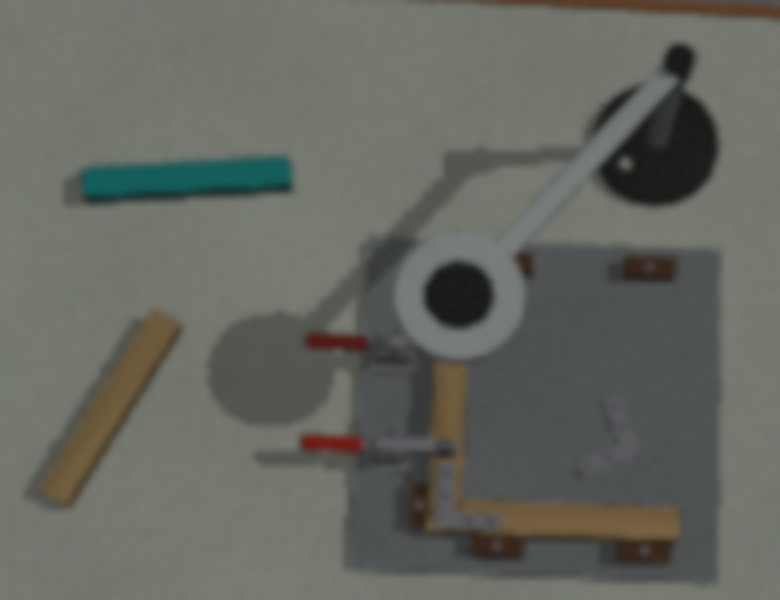

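Viewed 4 pictures so far. The crops confirm that the bar at top px (157,201) is beech, while the one at (176,145) is painted teal. The jig corners, fence blocks (dark, along the far edge), clamps and lamp are all clear. Next I'll compute poses.

Run:
```python
from h import *
ct=lambda x,y:(130+x/4-.4,100+y/4-.4); cs=lambda x,y:(180+x/3-.3,170+y/3-.3)
FL,FR,NR,NL=[onz("top",ct(*p),.012)[:2] for p in[(361,241),(720,250),(718,582),(345,570)]]
print("board top",FL,FR,NR,NL)
sNR,sFR,sFL=[onz("scene",cs(*p),.012)[:2] for p in[(12,118),(97,384),(440,278)]]
print("scene NR FR FL",sNR,sFR,sFL)
for A in [(FL,FR,NR,NL),]:
    src=np.array([(.16,.17),(.16,-.17),(-.16,-.17),(-.16,.17)])
    M=cv2.estimateAffinePartial2D(src,np.array(A))[0];print("jig",M[:,2],"yaw",np.arctan2(M[1,0],M[0,0]),"scale",np.hypot(M[0,0],M[1,0]))
src=np.array([(-.16,-.17),(.16,-.17),(.16,.17)])
M=cv2.estimateAffinePartial2D(src,np.array([sNR,sFR,sFL]))[0];print("jig scene",M[:,2],"yaw",np.arctan2(M[1,0],M[0,0]),"scale",np.hypot(M[0,0],M[1,0]))
print("head",tri(cs(316,80),ct(460,297)),onz("top",ct(460,297),.215),onz("scene",cs(316,80),.215))
print("swivel",tri(cs(196,338),ct(680,58)),onz("top",ct(680,58),.235),onz("scene",cs(196,338),.235))
for nm,p in dict(fenceL=(525,265),fenceR=(650,268),clamp1=(336,342),clamp2=(330,442)).items():print(nm,onz("top",ct(*p),.03))
for nm,p in dict(fenceL=(297,287),fenceR=(159,328)).items():print(nm,onz("scene",cs(*p),.03))
for nm,p in dict(cone=(362,184),tray=(364,223)).items():print(nm,onz("top",p,.05))
```

```text
board top [0.7172 0.1219] [ 0.7282 -0.2225] [ 0.41   -0.2302] [0.4015 0.114 ]
scene NR FR FL [ 0.4087 -0.2285] [ 0.7282 -0.2203] [0.7199 0.1166]
jig [ 0.5642 -0.0542] yaw 0.02660342633474303 scale 1.002684592523378
jig scene [ 0.5646 -0.0556] yaw 0.023119591247238884 scale 0.9950474202363833
head (array([0.6133, 0.0176, 0.2184]), np.float64(4.811749356262194e-05)) [0.6142 0.0177 0.215 ] [0.6107 0.0189 0.215 ]
swivel (array([ 0.8292, -0.1571,  0.2334]), np.float64(0.0008975221797742751)) [ 0.8287 -0.1565  0.235 ] [ 0.83   -0.1578  0.235 ]
fenceL [ 0.6974 -0.0363  0.03  ]
fenceR [ 0.7013 -0.1546  0.03  ]
clamp1 [0.6124 0.1367 0.03  ]
clamp2 [0.5172 0.1351 0.03  ]
fenceL [ 0.6982 -0.0205  0.03  ]
fenceR [ 0.7007 -0.1542  0.03  ]
cone [ 0.6436 -0.4147  0.05  ]
tray [ 0.4978 -0.4229  0.05  ]
```

Measured:
- jig origin about (0.564, -0.055), yaw about 0.025
- lamp head at (0.613, 0.018), swivel at (0.829, -0.157), which gives 0.278 m and matches the stated 280 mm
- rail centre at about (0.54, 0.342), direction about -26.6°

I'll start moving: behind the lamp head on its left side, with the fingers shut and turning to yaw 0.

Request:
step_arm(
  series=[
    {"delta_pos": [-1.9,3.5,0.4],"dr": [0,0,0.12]},
    {"delta_pos": [-3.8,7.0,0.8],"dr": [0,0,0.24]},
    {"delta_pos": [-5.7,10.5,1.2],"dr": [0,0,0.36]},
    {"delta_pos": [-7.6,14.0,1.6],"dr": [0,0,0.48]},
    {"delta_pos": [-9.5,17.5,2.0],"dr": [0,0,0.6]},
  ],
  jaw=1,
  grip_force=10,
)

```text
t: 0.52
eef_pos: [0.3318, 0.477, 0.384]
tcp_rot: [0.945, 0.327, -0.0, 0.0]
force: [-0.4, -0.7, -0.3]
grip_width: 0.0641
```

Request:
step_arm(
  series=[
    {"delta_pos": [0.5,3.9,0],"dr": [0,0,0.12]},
    {"delta_pos": [1.0,7.8,0],"dr": [0,0,0.24]},
    {"delta_pos": [1.5,11.7,0],"dr": [0,0,0.36]},
    {"delta_pos": [2.0,15.6,0],"dr": [0,0,0.48]},
    {"delta_pos": [2.5,19.5,0],"dr": [0,0,0.6]},
  ],
)

```text
t: 0.93
eef_pos: [0.4728, 0.3397, 0.3843]
tcp_rot: [0.999, 0.032, -0.0, 0.0]
force: [0.9, 1.4, 1.0]
grip_width: 0.0308
```

Request:
step_arm(
  series=[
    {"delta_pos": [2.6,2.9,0],"dr": [0,0,0.064]},
    {"delta_pos": [5.2,5.8,0],"dr": [0,0,0.064]},
    {"delta_pos": [7.8,8.7,0],"dr": [0,0,0.064]},
    {"delta_pos": [10.4,11.6,0],"dr": [0,0,0.064]},
    {"delta_pos": [13.0,14.5,0],"dr": [0,0,0.064]},
  ],
)

```text
t: 1.35
eef_pos: [0.6129, 0.2043, 0.3842]
tcp_rot: [1.0, 0.003, -0.0, 0.0]
force: [0.6, 0.7, -0.5]
grip_width: 0.0008
```

Run:
```python
import numpy as np
c=np.array([.829,-.157])
for a in range(110,224,6):print(a,c+.28*np.array([np.cos(np.radians(a)),np.sin(np.radians(a))]))
```

```text
110 [0.73323436 0.10611393]
116 [0.70625608 0.09466233]
122 [0.68062261 0.08045347]
128 [0.65661479 0.06364301]
134 [0.63449566 0.04441514]
140 [0.61450756 0.02298053]
146 [ 5.96869480e-01 -4.25987028e-04]
152 [ 0.58177467 -0.02554796]
158 [ 0.56938852 -0.05211015]
164 [ 0.55984673 -0.07982154]
170 [ 0.55325383 -0.10837851]
176 [ 0.54968207 -0.13746819]
182 [ 0.54917057 -0.16677186]
188 [ 0.55172494 -0.19596847]
194 [ 0.5573172  -0.22473813]
200 [ 0.56588607 -0.25276564]
206 [ 0.57733767 -0.27974392]
212 [ 0.59154653 -0.30537739]
218 [ 0.60835699 -0.32938521]
```

Request:
step_arm(
  series=[
    {"delta_pos": [2.0,3.0,0],"dr": [0,0,0]},
    {"delta_pos": [4.0,6.0,0],"dr": [0,0,0]},
    {"delta_pos": [6.0,9.0,0],"dr": [0,0,0]},
    {"delta_pos": [7.2,11.0,0],"dr": [0,0,0]},
    {"delta_pos": [7.2,11.0,0],"dr": [0,0,0]},
  ],
)

```text
t: 1.77
eef_pos: [0.6864, 0.0923, 0.3838]
tcp_rot: [1.0, 0.001, -0.0, 0.001]
force: [-0.2, 0.1, -0.2]
grip_width: 0.0007
```

Request:
step_arm(
  series=[
    {"delta_pos": [-1.4,1.5,0],"dr": [0,0,0]},
    {"delta_pos": [-2.9,2.9,0],"dr": [0,0,0]},
    {"delta_pos": [-4.1,3.8,0],"dr": [0,0,0]},
    {"delta_pos": [-5.2,4.8,0],"dr": [0,0,0]},
    {"delta_pos": [-6.2,5.8,0],"dr": [0,0,0]},
  ],
)

```text
t: 2.18
eef_pos: [0.622, 0.0385, 0.3842]
tcp_rot: [1.0, 0.004, -0.0, -0.0]
force: [1.4, -0.9, -0.3]
grip_width: 0.0007
```

Request:
step_arm(
  series=[
    {"delta_pos": [-1.6,1.9,0],"dr": [0,0,0]},
    {"delta_pos": [-3.0,3.9,0],"dr": [0,0,0]},
    {"delta_pos": [-4.2,6.0,0],"dr": [0,0,0]},
    {"delta_pos": [-5.3,8.2,0],"dr": [0,0,0]},
    {"delta_pos": [-6.1,10.5,0],"dr": [0,0,0]},
  ],
)

```text
t: 2.6
eef_pos: [0.5616, -0.0669, 0.3843]
tcp_rot: [1.0, 0.004, -0.0, -0.001]
force: [0.3, 1.4, -0.3]
grip_width: 0.0004
```

Request:
step_arm(
  series=[
    {"delta_pos": [-0.6,2.4,0],"dr": [0,0,0]},
    {"delta_pos": [-1.1,4.8,0],"dr": [0,0,0]},
    {"delta_pos": [-1.3,7.2,0],"dr": [0,0,0]},
    {"delta_pos": [-1.3,9.6,0],"dr": [0,0,0]},
    {"delta_pos": [-1.2,12.1,0],"dr": [0,0,0]},
  ],
)

```text
t: 3.02
eef_pos: [0.5512, -0.1883, 0.3842]
tcp_rot: [1.0, 0.004, -0.0, -0.001]
force: [1.3, 1.7, -0.7]
grip_width: 0.0006
```

```bash
python3 -c "
from h import *
im=snap('top','t1');cv2.imwrite('pics/t1c.png',cv2.resize(im[90:270,130:400],None,fx=2.9,fy=2.9))"
```

```text
(no output)
```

View pics/t1c.png

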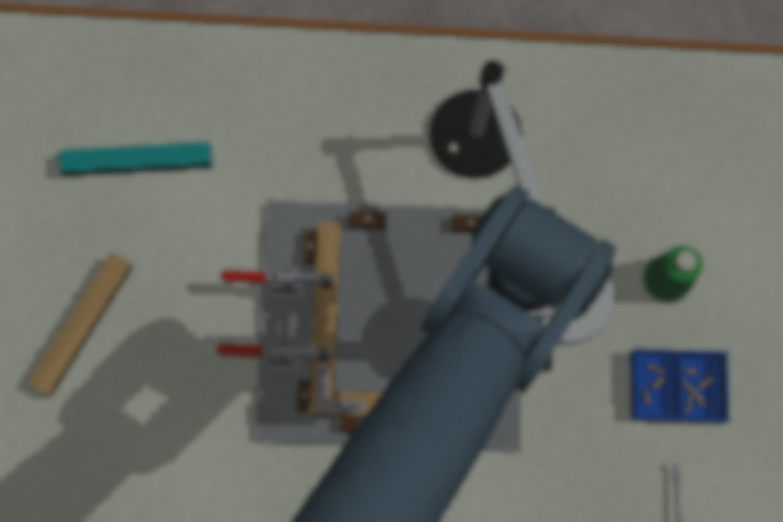

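The lamp head (around crop px 575,300) is swinging right as planned. I'll continue along the arc.

Request:
step_arm(
  series=[
    {"delta_pos": [0.4,2.4,0],"dr": [0,0,0]},
    {"delta_pos": [1.0,4.8,0],"dr": [0,0,0]},
    {"delta_pos": [1.8,7.1,0],"dr": [0,0,0]},
    {"delta_pos": [2.8,9.3,0],"dr": [0,0,0]},
    {"delta_pos": [4.0,11.4,0],"dr": [0,0,0]},
  ],
)

```text
t: 3.48
eef_pos: [0.5927, -0.3019, 0.3841]
tcp_rot: [1.0, 0.004, -0.001, -0.001]
force: [-0.0, 1.7, -0.4]
grip_width: 0.0006
```

Request:
step_arm(
  series=[
    {"delta_pos": [0.8,1.1,0],"dr": [0,0,0]},
    {"delta_pos": [1.4,2.0,0],"dr": [0,0,0]},
    {"delta_pos": [1.4,2.0,0],"dr": [0,0,0]},
    {"delta_pos": [0.6,-1.0,0],"dr": [0,0,0]},
    {"delta_pos": [-1.0,-4.0,0],"dr": [0,0,0]},
  ],
)

```text
t: 3.9
eef_pos: [0.5822, -0.2614, 0.3839]
tcp_rot: [1.0, 0.003, -0.0, -0.0]
force: [-0.6, 0.1, 0.7]
grip_width: 0.0008
```

Request:
step_arm(
  series=[
    {"delta_pos": [-0.3,-4.0,0],"dr": [0,0,0]},
    {"delta_pos": [-0.6,-8.0,0],"dr": [0,0,0]},
    {"delta_pos": [-0.9,-12.0,0],"dr": [0,0,0]},
    {"delta_pos": [-1.2,-16.0,0],"dr": [0,0,0]},
    {"delta_pos": [-1.5,-20.0,0],"dr": [0,0,0]},
  ],
)

```text
t: 4.32
eef_pos: [0.5644, -0.0594, 0.3844]
tcp_rot: [1.0, 0.004, -0.0, -0.0]
force: [0.3, -0.5, 0.1]
grip_width: 0.0007
```

Request:
step_arm(
  series=[
    {"delta_pos": [-0.3,-4.0,0],"dr": [0,0,0]},
    {"delta_pos": [-0.6,-8.0,0],"dr": [0,0,0]},
    {"delta_pos": [-0.9,-12.0,0],"dr": [0,0,0]},
    {"delta_pos": [-1.2,-16.0,0],"dr": [0,0,0]},
    {"delta_pos": [-1.5,-20.0,0],"dr": [0,0,0]},
  ],
  jaw=-1,
)

```text
t: 4.73
eef_pos: [0.5476, 0.1403, 0.3845]
tcp_rot: [1.0, 0.004, -0.0, -0.0]
force: [1.1, -0.3, -0.7]
grip_width: 0.0307
```

Run:
```python
from h import *
S=snap("scene","s2");T=snap("top","t2")
a=cv2.resize(S[160:320,60:400],None,fx=2.3,fy=2.3,interpolation=cv2.INTER_CUBIC)
cv2.imwrite("pics/c2.png",a)
print(ctrl.state()["eef_pos"],ctrl.state()["tcp_rot"],ctrl.state()["joints"])
for n,I,box in(("top",T,(120,160,70,90)),("scene",S,(350,160,40,70))):
    h=cv2.cvtColor(I,cv2.COLOR_BGR2HSV);m=cv2.inRange(h,(8,60,50),(25,255,255))
    x,y,w,hh=box;mm=np.zeros_like(m);mm[y:y+hh,x:x+w]=m[y:y+hh,x:x+w]
    ys,xs=np.nonzero(mm);q=np.array([onz(n,p,.028 if n=="top" else .028)[:2] for p in zip(xs,ys)]).astype(np.float32)
    print(n,len(q),cv2.minAreaRect(q),q.mean(0))
```

```text
[0.5472 0.1428 0.3844] [ 1.      0.0073 -0.0004 -0.0006] [0.0546 0.0681 1.7945 0.0013 1.2797 0.0397]
top 452 ((0.539958119392395, 0.34142157435417175), (0.03521592542529106, 0.19697538018226624), 62.7806282043457) [0.5355 0.344 ]
scene 537 ((0.5455187559127808, 0.3373675048351288), (0.030917098745703697, 0.21677717566490173), 63.123966217041016) [0.5501 0.3341]
```

View pics/c2.png

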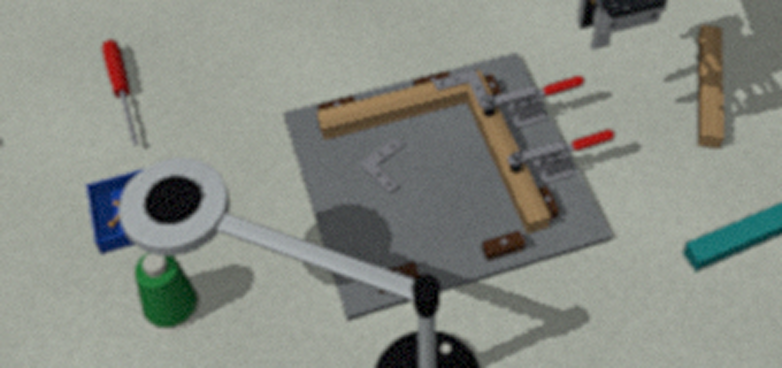

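The lamp head (crop px 176,203) now hangs beyond the board's right edge, clear of it. Next is the rail, at (0.540, 0.341) with jaw yaw about 63°.

Request:
step_arm(
  series=[
    {"delta_pos": [-0.1,-4.0,0],"dr": [0,0,-0.11]},
    {"delta_pos": [-0.2,-8.0,0],"dr": [0,0,-0.22]},
    {"delta_pos": [-0.3,-12.0,0],"dr": [0,0,-0.33]},
    {"delta_pos": [-0.4,-16.0,0],"dr": [0,0,-0.44]},
    {"delta_pos": [-0.5,-19.8,0],"dr": [0,0,-0.55]},
  ],
)

```text
t: 5.25
eef_pos: [0.5419, 0.3371, 0.3845]
tcp_rot: [0.961, 0.278, -0.0, 0.0]
force: [-0.1, 0.3, 0.0]
grip_width: 0.0722
```

Request:
step_arm(
  series=[
    {"delta_pos": [0,0,1],"dr": [0,0,-0.11]},
    {"delta_pos": [0,0,3],"dr": [0,0,-0.22]},
    {"delta_pos": [0,0,6],"dr": [0,0,-0.33]},
    {"delta_pos": [0,0,9],"dr": [0,0,-0.44]},
    {"delta_pos": [0,0,10],"dr": [0,0,-0.54]},
  ],
)

```text
t: 5.67
eef_pos: [0.5408, 0.3346, 0.2795]
tcp_rot: [0.852, 0.524, -0.004, -0.001]
force: [-0.6, -0.9, 0.7]
grip_width: 0.0936
```

```bash
cat > g.py <<'E'
import sys
from h import *
from scipy.spatial.transform import Rotation as R
s=ctrl.state();r=R.from_quat(s["tcp_rot"]);x=r.as_matrix()[:,0];y=np.degrees(np.arctan2(x[1],x[0]))
g=np.array([float(v) for v in sys.argv[1:4]]);d=g-s["eef_pos"]
print("t",s["t"],"pos",s["eef_pos"],"yaw",y,"zax",r.as_matrix()[:,2],"F",s["force"],"M",s["wrist_torque"],"w",s["grip_width"])
print("tool delta cm",100*(r.inv().apply(d)),"dr z",-np.radians(float(sys.argv[4])-y))
E
python3 g.py .540 .341 .203 63; python3 -c "
from h import *
print(onz('scene',(136.5,248.3),.22))"
```

```text
t 5.6667 pos [0.5408 0.3346 0.2795] yaw 63.17067633539524 zax [-0.0074 -0.0032 -1.    ] F [-0.5549 -0.8866  0.6634] M [-0.0169  0.0225  0.001 ] w 0.09361086712583917
tool delta cm [ 0.5852 -0.3251  7.6467] dr z 0.0029788640078851195
[ 0.6586 -0.3722  0.22  ]
```

Request:
step_arm(
  series=[
    {"delta_pos": [0.3,-0.2,2],"dr": [0,0,0]},
    {"delta_pos": [0.5,-0.3,4],"dr": [0,0,0]},
    {"delta_pos": [0.5,-0.3,6],"dr": [0,0,0]},
    {"delta_pos": [0.5,-0.3,7.4],"dr": [0,0,0]},
    {"delta_pos": [0.5,-0.3,7.4],"dr": [0,0,0]},
  ],
)

```text
t: 6.08
eef_pos: [0.5409, 0.3403, 0.207]
tcp_rot: [0.853, 0.521, -0.003, -0.0]
force: [-0.9, -0.9, -1.0]
grip_width: 0.0938
```

```bash
python3 g.py .540 .341 .203 63
```

```text
t 6.0833 pos [0.5409 0.3403 0.207 ] yaw 62.84700835089188 zax [-0.0063 -0.0027 -1.    ] F [-0.8576 -0.9118 -1.0322] M [-0.0137  0.0551 -0.0103] w 0.09381582493955803
tool delta cm [ 0.0196 -0.1069  0.3983] dr z -0.0026702080049924824
```

Request:
step_arm(
  series=[
    {"delta_pos": [0,-0.1,0.4],"dr": [0,0,0]},
    {"delta_pos": [0,-0.1,0.4],"dr": [0,0,0]},
    {"delta_pos": [0,-0.1,0.4],"dr": [0,0,0]},
    {"delta_pos": [0,-0.1,0.4],"dr": [0,0,0]},
    {"delta_pos": [0,-0.1,0.4],"dr": [0,0,0]},
  ],
  jaw=1,
  grip_force=40,
)

```text
t: 6.5
eef_pos: [0.5421, 0.3419, 0.2078]
tcp_rot: [0.853, 0.521, 0.001, 0.0]
force: [0.7, -0.5, 0.1]
grip_width: 0.0638
```

Request:
step_arm(
  series=[
    {"delta_pos": [0,0,0],"dr": [0,0,0]},
    {"delta_pos": [0,0,0],"dr": [0,0,0]},
    {"delta_pos": [0,0,0],"dr": [0,0,0]},
    {"delta_pos": [0,0,0],"dr": [0,0,0]},
    {"delta_pos": [0,0,0],"dr": [0,0,0]},
  ],
)

```text
t: 6.92
eef_pos: [0.5417, 0.3418, 0.2067]
tcp_rot: [0.853, 0.521, -0.0, 0.0]
force: [0.3, -0.4, -0.3]
grip_width: 0.0303
```

```bash
python3 g.py .540 .341 .203 63
```

```text
t 6.9167 pos [0.5417 0.3418 0.2067] yaw 62.853555673735585 zax [-0. -0. -1.] F [ 0.2515 -0.3766 -0.305 ] M [-0.007   0.0021  0.0091] w 0.03027127154413853
tool delta cm [-0.1467 -0.1162  0.3667] dr z -0.0025559356641788548
```

Gripped, with a width of 30.3 mm, which matches the rail. Now lift clear of the clamps and carry.

Request:
step_arm(
  series=[
    {"delta_pos": [0,0,-1],"dr": [0,0,0]},
    {"delta_pos": [0,0,-3],"dr": [0,0,0]},
    {"delta_pos": [0,0,-6],"dr": [0,0,0]},
    {"delta_pos": [0,0,-9],"dr": [0,0,0]},
    {"delta_pos": [0,0,-11],"dr": [0,0,0]},
  ],
)

```text
t: 7.33
eef_pos: [0.542, 0.342, 0.3201]
tcp_rot: [0.853, 0.521, 0.002, 0.0]
force: [0.7, 0.2, -1.1]
grip_width: 0.0296
```

```bash
python3 g.py .669 -.097 .31 1.43
```

```text
t 7.3333 pos [0.542  0.342  0.3201] yaw 62.85589386535299 zax [ 0.0029  0.0012 -1.    ] F [ 0.7353  0.1526 -1.1207] M [ 0.0143 -0.0342  0.0115] w 0.02962843409445131
tool delta cm [-33.2692  31.3269   0.9967] dr z 1.0720840939309961
```

Request:
step_arm(
  series=[
    {"delta_pos": [-1.4,1.3,0],"dr": [0,0,0.06]},
    {"delta_pos": [-3.8,3.6,0],"dr": [0,0,0.16]},
    {"delta_pos": [-6.2,5.8,0],"dr": [0,0,0.27]},
    {"delta_pos": [-8.6,8.1,0],"dr": [0,0,0.38]},
    {"delta_pos": [-11.0,10.4,0],"dr": [0,0,0.49]},
  ],
)

```text
t: 7.75
eef_pos: [0.584, 0.1952, 0.3171]
tcp_rot: [0.955, 0.297, -0.0, 0.0]
force: [-0.5, 0.3, -1.3]
grip_width: 0.0297
```

```bash
python3 g.py .669 -.097 .31 1.43
```

```text
t 7.75 pos [0.584  0.1952 0.3171] yaw 34.50135892262172 zax [-0.0001 -0.     -1.    ] F [-0.4541  0.3296 -1.304 ] M [-0.0646 -0.0215 -0.0375] w 0.029654869159214666
tool delta cm [-9.5406 28.8945  0.7109] dr z 0.5772041013085536
```

Request:
step_arm(
  series=[
    {"delta_pos": [-1.2,3.5,0],"dr": [0,0,0.11]},
    {"delta_pos": [-2.3,7.0,0],"dr": [0,0,0.22]},
    {"delta_pos": [-3.5,10.5,0],"dr": [0,0,0.33]},
    {"delta_pos": [-4.6,14.0,0],"dr": [0,0,0.44]},
    {"delta_pos": [-5.8,17.5,0],"dr": [0,0,0.55]},
  ],
)

```text
t: 8.17
eef_pos: [0.6363, 0.0179, 0.3171]
tcp_rot: [1.0, 0.026, 0.0, -0.0]
force: [1.5, -0.0, -1.6]
grip_width: 0.0295
```

```bash
python3 g.py .669 -.097 .31 1.43
```

```text
t 8.1667 pos [0.6363 0.0179 0.3171] yaw 2.954418712933383 zax [ 0.      0.0001 -1.    ] F [ 1.4712 -0.0311 -1.6365] M [-0.0889  0.044  -0.0291] w 0.02954045963464204
tool delta cm [ 2.6712 11.6434  0.712 ] dr z 0.0266061257197018
```

Request:
step_arm(
  series=[
    {"delta_pos": [0.8,3.5,0],"dr": [0,0,0.02]},
    {"delta_pos": [1.6,7.0,0],"dr": [0,0,0.02]},
    {"delta_pos": [2.4,10.0,0],"dr": [0,0,0.02]},
    {"delta_pos": [2.7,11.6,0],"dr": [0,0,0.02]},
    {"delta_pos": [2.7,11.6,0],"dr": [0,0,0.02]},
  ],
)

```text
t: 8.58
eef_pos: [0.6701, -0.0977, 0.317]
tcp_rot: [1.0, 0.017, 0.0, 0.0]
force: [-0.2, 0.8, -1.1]
grip_width: 0.0298
```

```bash
python3 g.py .669 -.097 .27 1.43
python3 - <<'E'
from h import *
S=snap("scene","s3");T=snap("top","t3")
a=cv2.resize(S[150:310,180:360],None,fx=3.7,fy=3.7,interpolation=cv2.INTER_CUBIC)
cv2.imwrite("pics/c3.png",a)
E
```

```text
t 8.5833 pos [ 0.6701 -0.0977  0.317 ] yaw 1.9073062917634014 zax [ 0.0005 -0.0006 -1.    ] F [-0.1781  0.832  -1.105 ] M [-0.0356  0.0396 -0.0027] w 0.029812549046084665
tool delta cm [-0.1132 -0.0779  4.6969] dr z 0.008330566331756047
```

View pics/c3.png

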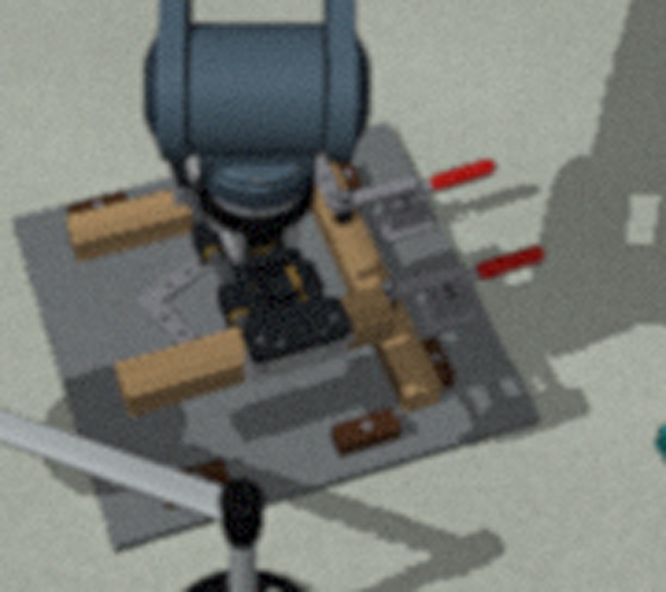

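Picture 7 shows the rail level over the jig, with its right end at about (120,380) and its left end at about (395,315), beside the side bar in projection. A quick check of end clearance, then down.

Run:
```python
from h import *
c=lambda x,y:(180+x/3.7-.35,150+y/3.7-.35)
z=.317-.2067+.028
for p in[(117,366),(126,388),(385,298),(397,325)]:print(onz("scene",c(*p),z))
T=cv2.imread("pics/t3.png");h=cv2.cvtColor(T,cv2.COLOR_BGR2HSV);m=cv2.inRange(h,(8,60,50),(25,255,255))
for cc in cv2.findContours(m[130:260,200:340],0,1)[0]:
    if cv2.contourArea(cc)>20:
        x,y,w,hh=cv2.boundingRect(cc);print((x+200,y+130,w,hh),onz("top",(x+200,y+130+hh/2),z)[:2],onz("top",(x+200+w,y+130+hh/2),z)[:2])
```

```text
[ 0.6589 -0.1963  0.1383]
[ 0.6782 -0.1949  0.1383]
[0.6608 0.0014 0.1383]
[0.6854 0.0014 0.1383]
(267, 226, 33, 15) [ 0.4283 -0.0692] [ 0.4347 -0.182 ]
(235, 167, 13, 18) [0.6246 0.0532] [0.6272 0.0076]
(293, 163, 13, 9) [ 0.6673 -0.1492] [ 0.6699 -0.1951]
```

Rail spans y = -0.196 to 0.001, leaving about 16 mm to the side bar and about 5 mm to the fence. Descending.

Request:
step_arm(
  series=[
    {"delta_pos": [0,0,2],"dr": [0,0,0.008]},
    {"delta_pos": [0,0,4.5],"dr": [0,0,0.008]},
    {"delta_pos": [0,0,7],"dr": [0,0,0.008]},
    {"delta_pos": [0,0,8.5],"dr": [0,0,0.008]},
    {"delta_pos": [0,0,8.5],"dr": [0,0,0.008]},
  ],
)

```text
t: 9.1
eef_pos: [0.6679, -0.0924, 0.2272]
tcp_rot: [1.0, 0.016, -0.004, -0.001]
force: [-0.4, 0.3, -2.4]
grip_width: 0.0297
```

Request:
step_arm(
  series=[
    {"delta_pos": [0,0,0.3],"dr": [0,0,0]},
    {"delta_pos": [0,0,0.5],"dr": [0,0,0]},
    {"delta_pos": [0,0,0.7],"dr": [0,0,0]},
    {"delta_pos": [0,0,0.9],"dr": [0,0,0]},
    {"delta_pos": [0,0,1.0],"dr": [0,0,0]},
  ],
)

```text
t: 9.52
eef_pos: [0.6701, -0.0947, 0.2225]
tcp_rot: [1.0, 0.014, 0.001, 0.0]
force: [0.1, -0.4, -2.2]
grip_width: 0.0298
```

```bash
python3 g.py .675 -.085 .2187 1.43
```

```text
t 9.5167 pos [ 0.6701 -0.0947  0.2225] yaw 1.65967671839214 zax [ 0.0014 -0.0004 -1.    ] F [ 0.0739 -0.4018 -2.2231] M [-0.0442  0.0202 -0.0441] w 0.029780740224215986
tool delta cm [ 0.5172 -0.9584  0.3795] dr z 0.004008614951118659
```

Request:
step_arm(
  series=[
    {"delta_pos": [0,0,0.1],"dr": [0,0,0]},
    {"delta_pos": [0,0,0.15],"dr": [0,0,0]},
    {"delta_pos": [0,0,0.2],"dr": [0,0,0]},
    {"delta_pos": [0,0,0.25],"dr": [0,0,0]},
    {"delta_pos": [0,0,0.25],"dr": [0,0,0]},
  ],
)

```text
t: 9.93
eef_pos: [0.6698, -0.0947, 0.219]
tcp_rot: [1.0, 0.014, -0.0, -0.0]
force: [0.0, -0.4, -1.5]
grip_width: 0.0297
```

Request:
step_arm(
  series=[
    {"delta_pos": [0,0,0.05],"dr": [0,0,0]},
    {"delta_pos": [0,0,0.1],"dr": [0,0,0]},
    {"delta_pos": [0,0,0.15],"dr": [0,0,0]},
    {"delta_pos": [0,0,0.15],"dr": [0,0,0]},
    {"delta_pos": [0,0,0.15],"dr": [0,0,0]},
  ],
)

```text
t: 10.35
eef_pos: [0.67, -0.0947, 0.2187]
tcp_rot: [1.0, 0.015, -0.0, 0.0]
force: [-3.6, 0.8, 5.6]
grip_width: 0.0296
```

Board contact at TCP z = 0.2187, as expected. I'll ease the down-force, then slide to the fence.

Request:
step_arm(
  series=[
    {"delta_pos": [0,0,-0.05],"dr": [0,0,0.002]},
    {"delta_pos": [0.1,0,-0.05],"dr": [0,0,0.004]},
    {"delta_pos": [0.2,0,-0.05],"dr": [0,0,0.004]},
    {"delta_pos": [0.3,0,-0.05],"dr": [0,0,0.004]},
    {"delta_pos": [0.3,0,-0.05],"dr": [0,0,0.004]},
  ],
)

```text
t: 10.77
eef_pos: [0.6731, -0.0947, 0.2187]
tcp_rot: [1.0, 0.013, 0.0, 0.0]
force: [-2.3, -0.1, 5.1]
grip_width: 0.0296
```

Request:
step_arm(
  series=[
    {"delta_pos": [0.05,0,0],"dr": [0,0,0]},
    {"delta_pos": [0.1,0,0],"dr": [0,0,0]},
    {"delta_pos": [0.1,0,0],"dr": [0,0,0]},
    {"delta_pos": [0.1,0,0],"dr": [0,0,0]},
  ],
)

```text
t: 11.1
eef_pos: [0.674, -0.0946, 0.2187]
tcp_rot: [1.0, 0.013, 0.0, 0.0]
force: [-3.1, -1.2, 6.2]
grip_width: 0.0298
```

```bash
python3 g.py .675 -.085 .2187 1.43
```

```text
t 11.1 pos [ 0.674  -0.0946  0.2187] yaw 1.4334919257364227 zax [ 0.0002 -0.0003 -1.    ] F [-3.07   -1.1614  6.2085] M [-0.0257  0.709  -0.0258] w 0.02979668091488133
tool delta cm [ 0.1229 -0.9605 -0.0028] dr z 6.094560133570489e-05
```

Request:
step_arm(
  series=[
    {"delta_pos": [0,0,-0.04],"dr": [0,0,0]},
    {"delta_pos": [0.05,0,-0.08],"dr": [0,0,0]},
    {"delta_pos": [0.1,0,-0.08],"dr": [0,0,0]},
    {"delta_pos": [0.1,0,-0.08],"dr": [0,0,0]},
  ],
)

```text
t: 11.43
eef_pos: [0.6749, -0.0945, 0.2187]
tcp_rot: [1.0, 0.012, 0.0, -0.0]
force: [-0.9, -1.0, 0.2]
grip_width: 0.0298
```

Request:
step_arm(
  series=[
    {"delta_pos": [0.05,0,0],"dr": [0,0,0]},
    {"delta_pos": [0.05,0,0],"dr": [0,0,0]},
    {"delta_pos": [0.05,0,0],"dr": [0,0,0]},
  ],
)

```text
t: 11.68
eef_pos: [0.6753, -0.0945, 0.2187]
tcp_rot: [1.0, 0.012, 0.0, -0.0]
force: [0.1, -0.9, -0.2]
grip_width: 0.0301
```

Request:
step_arm(
  series=[
    {"delta_pos": [0.05,0,0],"dr": [0,0,0]},
    {"delta_pos": [0.05,0,0],"dr": [0,0,0]},
    {"delta_pos": [0.1,0,0],"dr": [0,0,0]},
    {"delta_pos": [0.1,0,0],"dr": [0,0,0]},
  ],
)

```text
t: 12.02
eef_pos: [0.6762, -0.0944, 0.2187]
tcp_rot: [1.0, 0.012, -0.0, -0.0]
force: [-1.5, 0.6, 0.5]
grip_width: 0.0297
```

```bash
python3 g.py .675 -.085 .2187 1.43
```

```text
t 12.0167 pos [ 0.6762 -0.0944  0.2187] yaw 1.4220525527368744 zax [-0.0008  0.0003 -1.    ] F [-1.5288  0.6049  0.5062] M [-0.077   0.33   -0.0246] w 0.029737769356434955
tool delta cm [-0.0936 -0.9425  0.    ] dr z -0.0001387091218701534
```

Request:
step_arm(
  series=[
    {"delta_pos": [0.05,0,0],"dr": [0,0,0]},
    {"delta_pos": [0.05,0,0],"dr": [0,0,0]},
    {"delta_pos": [0.05,0,0],"dr": [0,0,0]},
  ],
)

```text
t: 12.27
eef_pos: [0.6765, -0.0944, 0.2187]
tcp_rot: [1.0, 0.012, -0.001, -0.0]
force: [-3.8, 0.5, 1.0]
grip_width: 0.0299
```

Request:
step_arm(
  series=[
    {"delta_pos": [0.05,0,0],"dr": [0,0,0]},
    {"delta_pos": [0.05,0,0],"dr": [0,0,0]},
    {"delta_pos": [0.05,0,0],"dr": [0,0,0]},
  ],
)

```text
t: 12.52
eef_pos: [0.6769, -0.0944, 0.2187]
tcp_rot: [1.0, 0.012, -0.001, -0.0]
force: [-4.7, 1.2, 2.6]
grip_width: 0.0299
```

```bash
python3 g.py .675 -.085 .2187 1.43
```

```text
t 12.5167 pos [ 0.6769 -0.0944  0.2187] yaw 1.401494685017251 zax [-0.0022  0.0006 -1.    ] F [-4.7198  1.1891  2.6124] M [-0.01    1.0918 -0.2841] w 0.029889107286923733
tool delta cm [-0.1665 -0.9437  0.0043] dr z -0.0004975116007670406
```

Fence contact, but the moment (-0.28 N·m) says the right-hand block is carrying it. I'll turn slightly to seat on both.

Request:
step_arm(
  series=[
    {"delta_pos": [0,0,0],"dr": [0,0,0.005]},
    {"delta_pos": [0,0,0],"dr": [0,0,0.005]},
    {"delta_pos": [0,0,0],"dr": [0,0,0.005]},
  ],
)

```text
t: 12.77
eef_pos: [0.677, -0.0943, 0.2187]
tcp_rot: [1.0, 0.01, -0.001, -0.0]
force: [-5.2, 0.4, 1.8]
grip_width: 0.0298
```

```bash
python3 g.py .675 -.085 .2187 1.43
```

```text
t 12.7667 pos [ 0.677  -0.0943  0.2187] yaw 1.1458733056766484 zax [-0.0017  0.0005 -1.    ] F [-5.2207  0.4142  1.7875] M [ 0.0394  0.9981 -0.2885] w 0.02983004066214138
tool delta cm [-0.1784 -0.9365  0.0016] dr z -0.004958946308749967
```

Request:
step_arm(
  series=[
    {"delta_pos": [0,0,0],"dr": [0,0,0.005]},
    {"delta_pos": [0,0,0],"dr": [0,0,0.005]},
    {"delta_pos": [0,0,0],"dr": [0,0,0.005]},
  ],
)

```text
t: 13.02
eef_pos: [0.677, -0.0943, 0.2187]
tcp_rot: [1.0, 0.008, -0.001, -0.0]
force: [-5.0, 0.5, 2.4]
grip_width: 0.0293
```

```bash
python3 g.py .675 -.085 .2187 1.43
```

```text
t 13.0167 pos [ 0.677  -0.0943  0.2187] yaw 0.907849692166971 zax [-0.0018  0.0003 -1.    ] F [-4.9866  0.4736  2.3666] M [0.0029 0.9766 0.0125] w 0.029344163719479514
tool delta cm [-0.1829 -0.9308  0.0006] dr z -0.009113242061988294
```

Moment is now about zero, so both blocks share the contact. I'll ease the fence force a little and slide toward the side bar, slowly.

Request:
step_arm(
  series=[
    {"delta_pos": [-0.03,-0.1,0],"dr": [0,0,0]},
    {"delta_pos": [-0.03,-0.25,0],"dr": [0,0,0]},
    {"delta_pos": [-0.03,-0.4,0],"dr": [0,0,0]},
    {"delta_pos": [-0.03,-0.55,0],"dr": [0,0,0]},
    {"delta_pos": [-0.03,-0.6,0],"dr": [0,0,0]},
  ],
)

```text
t: 13.43
eef_pos: [0.6767, -0.0889, 0.2187]
tcp_rot: [1.0, 0.008, -0.0, 0.001]
force: [-4.3, -3.3, -0.4]
grip_width: 0.0296
```

```bash
python3 g.py .675 -.085 .2187 1.0
```

```text
t 13.4333 pos [ 0.6767 -0.0889  0.2187] yaw 0.8975052534155322 zax [-0.0008 -0.0014 -1.    ] F [-4.3336 -3.3256 -0.43  ] M [-0.5628  0.8599  0.0437] w 0.029561090603640105
tool delta cm [-0.1635 -0.3905  0.0021] dr z -0.001788870793896175
```

Request:
step_arm(
  series=[
    {"delta_pos": [0,-0.05,0],"dr": [0,0,0]},
    {"delta_pos": [0,-0.1,0],"dr": [0,0,0]},
    {"delta_pos": [0,-0.15,0],"dr": [0,0,0]},
    {"delta_pos": [0,-0.2,0],"dr": [0,0,0]},
    {"delta_pos": [0,-0.2,0],"dr": [0,0,0]},
  ],
)

```text
t: 13.85
eef_pos: [0.6766, -0.087, 0.2187]
tcp_rot: [1.0, 0.008, -0.0, 0.001]
force: [-4.5, -3.3, 0.2]
grip_width: 0.0294
```

```bash
python3 g.py .675 -.082 .2187 1.0
```

```text
t 13.85 pos [ 0.6766 -0.087   0.2187] yaw 0.8906190978143638 zax [-0.0009 -0.0014 -1.    ] F [-4.4981 -3.2868  0.1665] M [-0.5313  0.8869  0.0747] w 0.029392189727915043
tool delta cm [-0.1571 -0.501  -0.0012] dr z -0.0019090568819412142
```

Request:
step_arm(
  series=[
    {"delta_pos": [-0.03,-0.04,0],"dr": [0,0,0]},
    {"delta_pos": [-0.06,-0.08,0],"dr": [0,0,0]},
    {"delta_pos": [-0.06,-0.12,0],"dr": [0,0,0]},
    {"delta_pos": [-0.06,-0.16,0],"dr": [0,0,0]},
    {"delta_pos": [-0.06,-0.2,0],"dr": [0,0,0]},
  ],
)

```text
t: 14.27
eef_pos: [0.6763, -0.0858, 0.2189]
tcp_rot: [1.0, 0.008, 0.0, 0.002]
force: [-3.4, -8.9, -1.8]
grip_width: 0.0297
```

Request:
step_arm(
  series=[
    {"delta_pos": [0,-0.03,0],"dr": [0,0,0]},
    {"delta_pos": [0,-0.06,0],"dr": [0,0,0]},
    {"delta_pos": [0,-0.09,0],"dr": [0,0,0]},
    {"delta_pos": [0,-0.12,0],"dr": [0,0,0]},
    {"delta_pos": [0,-0.15,0],"dr": [0,0,0]},
  ],
)

```text
t: 14.68
eef_pos: [0.6763, -0.0854, 0.2191]
tcp_rot: [1.0, 0.008, 0.0, 0.003]
force: [-3.2, -12.5, -2.4]
grip_width: 0.0298
```

```bash
python3 g.py .675 -.082 .2187 1.0
```

```text
t 14.6833 pos [ 0.6763 -0.0854  0.2191] yaw 0.894461155639101 zax [ 0.001  -0.0062 -1.    ] F [ -3.226  -12.4599  -2.4289] M [-2.379   0.7536  0.0362] w 0.029783575699591502
tool delta cm [-0.1264 -0.3407  0.0351] dr z -0.001842000322847538
```

The rail end is against the side bar (stop at y about -0.0855, force building softly to 12 N). The tool has tilted by 0.35° and the right end may be slightly lifted, so I'll counter-rotate and press down lightly.

Request:
step_arm(
  series=[
    {"delta_pos": [0,0.04,0.01],"dr": [0.002,0,0]},
    {"delta_pos": [0,0.08,0.03],"dr": [0.004,0,0]},
    {"delta_pos": [0,0.12,0.05],"dr": [0.006,0,0]},
    {"delta_pos": [0,0.12,0.05],"dr": [0.006,0,0]},
    {"delta_pos": [0,0.12,0.05],"dr": [0.006,0,0]},
  ],
)

```text
t: 15.1
eef_pos: [0.6764, -0.0865, 0.2189]
tcp_rot: [1.0, 0.008, 0.0, -0.0]
force: [-4.0, -11.6, -1.0]
grip_width: 0.0297
```

```bash
python3 g.py .675 -.082 .2187 1.0
```

```text
t 15.1 pos [ 0.6764 -0.0865  0.2189] yaw 0.8948101234254575 zax [ 0.0007  0.     -1.    ] F [ -3.9611 -11.6254  -0.9944] M [-2.3121  0.8974  0.0234] w 0.029722858700919726
tool delta cm [-0.1281 -0.4535  0.0171] dr z -0.0018359096859922209
```

Request:
step_arm(
  series=[
    {"delta_pos": [-0.02,0,0.02],"dr": [0,0,0]},
    {"delta_pos": [-0.04,0,0.04],"dr": [0,0,0]},
    {"delta_pos": [-0.05,0.02,0.06],"dr": [0,0,0]},
    {"delta_pos": [-0.05,0.02,0.06],"dr": [0,0,0]},
    {"delta_pos": [-0.05,0.02,0.06],"dr": [0,0,0]},
  ],
)

```text
t: 15.52
eef_pos: [0.6761, -0.0867, 0.2187]
tcp_rot: [1.0, 0.008, 0.001, -0.0]
force: [-3.8, -11.3, -0.1]
grip_width: 0.0301
```

```bash
python3 g.py .675 -.082 .2187 1.0
python3 - <<'E'
from h import *
F=[ctrl.state()["force"]]
for i in range(2):
    S=snap("scene","s4");F.append(ctrl.state()["force"])
T=snap("top","t4");F.append(ctrl.state()["force"]);print(np.array(F))
a=cv2.resize(S[160:310,110:350],None,fx=3.3,fy=3.3,interpolation=cv2.INTER_CUBIC)
cv2.imwrite("pics/c4.png",a)
E
```

```text
t 15.5167 pos [ 0.6761 -0.0867  0.2187] yaw 0.8877410618017296 zax [ 0.0019  0.0003 -1.    ] F [ -3.7781 -11.3033  -0.1409] M [-2.0986  0.8267  0.0072] w 0.030050844812328188
tool delta cm [-0.1062 -0.4667  0.0029] dr z -0.001959288086352649
[[ -3.7781 -11.3033  -0.1409]
 [ -3.7507 -11.3408   0.2813]
 [ -4.0307 -10.3051   0.1911]
 [ -2.9909  -9.9139   1.6034]]
```

View pics/c4.png

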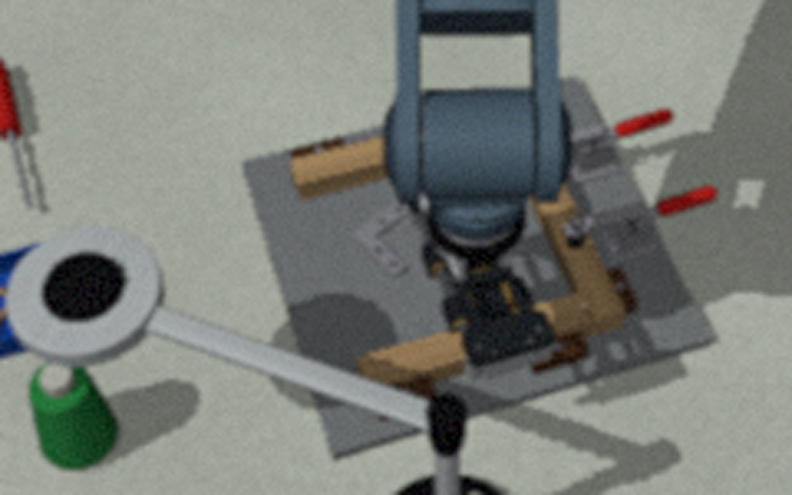

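Picture 8 shows the rail flat along the far edge, its end butted on the side bar around (600,315), with the lamp head clear to the right. The tool yaw of 0.9° is a bit off the 1.4° board yaw I measured, so I'll check the rail's line against the board directly.

Run:
```python
from h import *
S=cv2.imread("pics/s4.png")
h=cv2.cvtColor(S,cv2.COLOR_BGR2HSV);m=cv2.inRange(h,(8,60,60),(25,255,255))
def line(c0,c1,r0,r1,top=True):
    L=[]
    for c in range(c0,c1):
        r=np.nonzero(m[r0:r1,c])[0]
        if len(r):L.append((c,r0+(r[0] if top else r[-1])))
    return L
R=line(218,252,255,285);print("right top",R)
Lf=line(276,296,240,270);print("left top",Lf)
print("near rail top",line(198,228,195,225))
b=line(218,252,255,290,False);print("right bottom",b)
crop=cv2.resize(S[225:295,205:310],None,fx=7.4,fy=7.4,interpolation=cv2.INTER_CUBIC);cv2.imwrite("pics/c5.png",crop)
```

```text
right top [(218, np.int64(268)), (219, np.int64(268)), (220, np.int64(267)), (221, np.int64(267)), (222, np.int64(267)), (223, np.int64(266)), (224, np.int64(266)), (225, np.int64(266)), (226, np.int64(265)), (227, np.int64(265)), (228, np.int64(265)), (229, np.int64(264)), (230, np.int64(264)), (231, np.int64(264)), (232, np.int64(264)), (233, np.int64(264)), (234, np.int64(263)), (235, np.int64(263)), (236, np.int64(263)), (237, np.int64(263)), (238, np.int64(262)), (239, np.int64(262)), (240, np.int64(262)), (241, np.int64(261)), (242, np.int64(261)), (243, np.int64(261)), (244, np.int64(261)), (245, np.int64(260)), (246, np.int64(260)), (247, np.int64(258)), (248, np.int64(257)), (249, np.int64(257)), (250, np.int64(257))]
left top [(276, np.int64(251)), (277, np.int64(251)), (278, np.int64(251)), (279, np.int64(250)), (280, np.int64(250)), (281, np.int64(240)), (282, np.int64(240)), (283, np.int64(240)), (284, np.int64(240)), (285, np.int64(240)), (286, np.int64(240)), (287, np.int64(240)), (288, np.int64(240)), (289, np.int64(240)), (290, np.int64(240)), (291, np.int64(240)), (
[... 779 characters left out ...]
9, np.int64(273)), (220, np.int64(273)), (221, np.int64(273)), (222, np.int64(274)), (223, np.int64(274)), (224, np.int64(274)), (225, np.int64(275)), (226, np.int64(275)), (227, np.int64(275)), (228, np.int64(275)), (229, np.int64(276)), (230, np.int64(275)), (231, np.int64(277)), (232, np.int64(275)), (233, np.int64(275)), (234, np.int64(274)), (235, np.int64(274)), (236, np.int64(273)), (237, np.int64(273)), (238, np.int64(273)), (239, np.int64(273)), (240, np.int64(273)), (241, np.int64(274)), (242, np.int64(275)), (243, np.int64(274)), (244, np.int64(274)), (245, np.int64(274)), (246, np.int64(273)), (247, np.int64(273)), (248, np.int64(272)), (249, np.int64(272)), (250, np.int64(268))]
```

View pics/c5.png

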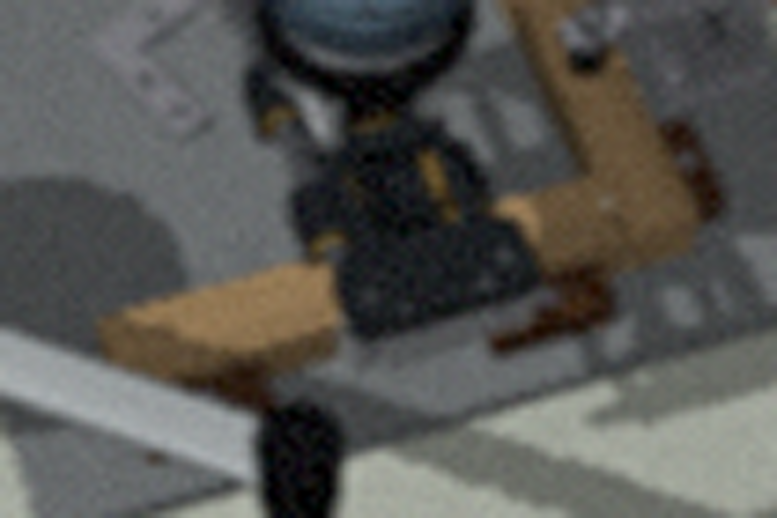

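Run:
```python
from h import *
rt=[267,267,267,266,266,266,265,265,265,264,264,264,264,264,263,263,263,263,262,262,262,261,261,261,261,260,260]
c=np.r_[np.arange(220,247),276:281];r=np.r_[rt,251,251,251,250,250]
q=np.array([onz("scene",p,.040)[:2] for p in zip(c,r)])
k=np.polyfit(q[:,1],q[:,0],1);print("rail inner edge yaw rad",-k[0],"res mm",1e3*np.std(q[:,0]-np.polyval(k,q[:,1])))
# outer top edge passes 30 mm further; expected inner edge x at jig x=.095
J=np.array([.5644,-.0549]);a=.025
p=J+np.array([np.cos(a)*.095+np.sin(a)*.03,np.sin(a)*.095-np.cos(a)*.03]);print("expected inner edge at",p,"seen x",np.polyval(k,p[1]))
s=ctrl.state();print(s["t"],s["force"],s["wrist_torque"],s["eef_pos"])
```

```text
rail inner edge yaw rad 0.01405501107329578 res mm 0.9821461770373049
expected inner edge at [ 0.6601 -0.0825] seen x 0.6592559241939238
15.6667 [-2.9909 -9.9139  1.6034] [-2.1474  0.7751  0.0334] [ 0.6761 -0.0866  0.2187]
```

Image fit gives 0.014 rad for the rail against 0.025 for the board. I'll test it by feel: turn back slightly and watch the moment.

Request:
step_arm(
  series=[
    {"delta_pos": [0,0,0],"dr": [0,0,-0.002]},
    {"delta_pos": [0,0,0],"dr": [0,0,-0.004]},
    {"delta_pos": [0,0,0],"dr": [0,0,-0.004]},
    {"delta_pos": [0,0,0],"dr": [0,0,-0.004]},
  ],
)

```text
t: 16.0
eef_pos: [0.6761, -0.0866, 0.2187]
tcp_rot: [1.0, 0.009, 0.001, -0.0]
force: [-2.4, -11.3, -0.1]
grip_width: 0.0298
```

```bash
python3 g.py .675 -.082 .2187 1.43
```

```text
t 16.0 pos [ 0.6761 -0.0866  0.2187] yaw 1.0814935954451592 zax [ 0.0019  0.0004 -1.    ] F [ -2.3876 -11.2993  -0.0643] M [-2.0989  0.8383 -0.1746] w 0.029781366480422795
tool delta cm [-0.1042 -0.4666  0.0033] dr z -0.006082584223769333
```

Request:
step_arm(
  series=[
    {"delta_pos": [0,0,0],"dr": [0,0,-0.002]},
    {"delta_pos": [0,0,0],"dr": [0,0,-0.004]},
    {"delta_pos": [0,0,0],"dr": [0,0,-0.004]},
    {"delta_pos": [0,0,0],"dr": [0,0,-0.004]},
  ],
)

```text
t: 16.33
eef_pos: [0.6761, -0.0867, 0.2187]
tcp_rot: [1.0, 0.011, 0.001, -0.0]
force: [-3.4, -10.7, 0.5]
grip_width: 0.0298
```

```bash
python3 g.py .675 -.082 .2187 1.43
```

```text
t 16.3333 pos [ 0.6761 -0.0867  0.2187] yaw 1.2734928440907853 zax [ 0.0019  0.0006 -1.    ] F [ -3.3819 -10.7483   0.4796] M [-2.1189  0.855  -0.3252] w 0.029804743761345644
tool delta cm [-0.1002 -0.471   0.0023] dr z -0.0027315651735478944
```

Run:
```python
from h import *
def edge(n,f,a,b,z,N=40):
    g=cv2.GaussianBlur(cv2.cvtColor(cv2.imread(f),cv2.COLOR_BGR2GRAY),(0,0),.7).astype(np.float32)
    a,b=np.array(a,float),np.array(b,float);t=(b-a)/np.linalg.norm(b-a);nn=np.array([-t[1],t[0]]);P_=[]
    o=np.arange(-4,4.01,.1)
    for s in np.linspace(0,1,N):
        p=a+s*(b-a);q=(p+o[:,None]*nn).astype(np.float32)
        v=cv2.remap(g,q[:,0][None],q[:,1][None],cv2.INTER_LINEAR)[0];d=np.abs(np.gradient(v))
        w=d**2*np.exp(-(o/2.5)**2);P_.append(p+nn*(w@o)/w.sum())
    W=np.array([onz(n,p,z)[:2] for p in P_])
    l=cv2.fitLine(W.astype(np.float32),cv2.DIST_HUBER,0,1e-3,1e-3).ravel();d=l[:2]
    r=(W-l[2:])@np.array([-d[1],d[0]])
    y=np.arctan2(d[1],d[0]);y=(y+np.pi/4)%(np.pi/2)-np.pi/4
    return "yaw %.4f res_mm %.2f"%(y,1e3*np.std(r))
T,S="pics/t0.png","pics/scene0.png"
T="pics/top0.png"
print("top right",edge("top",T,(309.5,168),(309,240),.012))
print("top near",edge("top",T,(222,242.5),(302,245),.012))
print("top far",edge("top",T,(268,161.5),(304,162.3),.012))
print("scene right",edge("scene",S,(186,215),(210,292),.012))
print("scene far",edge("scene",S,(222,295),(320,264.7),.012))
print("rail inner R now",edge("scene","pics/s4.png",(221,266.6),(245,260),.040))
```

```text
top right yaw 0.0211 res_mm 0.67
top near yaw 0.0259 res_mm 0.76
top far yaw -0.0001 res_mm 1.28
scene right yaw 0.0194 res_mm 0.36
scene far yaw 0.0206 res_mm 1.03
rail inner R now yaw 0.0131 res_mm 0.54
```

Sharper edge fits give a board yaw of about 0.020 rad, within 0.003 of where the rail seats by feel. I'll turn to the middle, hold, and check the push over time.

Request:
step_arm(
  series=[
    {"delta_pos": [0,0,0],"dr": [0,0,0.002]},
    {"delta_pos": [0,0,0],"dr": [0,0,0.004]},
    {"delta_pos": [0,0,0],"dr": [0,0,0.004]},
    {"delta_pos": [0,0,0],"dr": [0,0,0.004]},
    {"delta_pos": [0,0,0],"dr": [0,0,0.004]},
  ],
)

```text
t: 16.75
eef_pos: [0.6761, -0.0867, 0.2187]
tcp_rot: [1.0, 0.009, 0.001, -0.0]
force: [-2.6, -10.8, -0.8]
grip_width: 0.0297
```

```bash
python3 g.py .675 -.082 .2187 1.1
python3 - <<'E'
from h import *
F=[];Z=[]
for i in range(16):
    im=snap("scene","s5");s=ctrl.state();F.append(s["force"]);Z.append(s["eef_pos"])
F=np.array(F);print(F.mean(0),F.std(0),F[:,1].min(),F[:,1].max(),np.ptp(Z,axis=0))
E
```

```text
t 16.75 pos [ 0.6761 -0.0867  0.2187] yaw 1.08076640965154 zax [ 0.0019  0.0004 -1.    ] F [ -2.6017 -10.8144  -0.794 ] M [-2.1125  0.826  -0.1182] w 0.02974131029089838
tool delta cm [-0.1043 -0.4671  0.0029] dr z -0.0003356894785604335
[ -3.3286 -10.7428   0.5144] [0.632  0.4574 0.4476] -11.310129630187989 -9.791501874128231 [0.     0.0001 0.0001]
```

Steady 10.7 N ± 0.5, pose still. Handing in.

```bash
python3 -c "
from workcell import ctrl
ctrl.close_job();s=ctrl.state();print(s['t'],s['force'])"
```

```text
the job is handed in; nothing more can be done
the job is handed in; nothing more can be done
```

The rail is in place and the arm is still holding it against the side bar. I handed the job in at about 18 s of the 72 s; no verdict is reported.

**What I did:** I pushed the lamp head to the right until it cleared the board; its rim measured roughly 85 mm past the right edge. Then I laid the beech rail flat along the two far fence blocks and slid it slowly until its end met the side bar. I didn't go near the bracket, screwdriver, tray or cone.

**Last checks:**
- **Push:** the wrist force along the rail averaged 10.7 N over 0.8 s (9.8 to 11.3 N), with no drift in pose. Some of that, perhaps 1 N, is friction on the board and fence, so the push on the bar itself is nearer 10 N.
- **Seating:** the rail is held against the fence with about 3 N and rests on the board with about 2 N, at the expected height. While building up the push the tool tilted by about 0.35°; I corrected that to about 0.1°.
- **Squareness:** the readings disagreed slightly. The board's yaw measured about 0.020 rad, the rail seemed to settle at about 0.016 by feel, and two picture fits of its edge gave 0.013 and 0.014. I left the tool at 0.019. The remaining error is within about 0.4°.

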